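# Fetch the sample jar from behind the bottles for weighing

### The arm

A 6-joint arm with a two-finger parallel gripper is mounted at the origin on the work surface. World frame = base frame: x ahead of the robot, y to its left, z up, the work surface at z = 0. Lengths are in m, angles in rad, forces in N, time in s.
With the tool pointing down it reaches from about 0.375 to 0.9 m from the base axis. Payload 3.1 kg.
Tool frame: the origin (TCP) lies between the finger pads; the fingertips stand 22 mm ahead of it and the grasp point (between the pads) lies 3 mm ahead of it; z points along the fingers, y is the line along which they close (so a half turn about z gives the same grasp; the last joint's range is limited). The gripper opens to 87 mm and grips with 3 to 60 N. Pads are 19 mm wide; open, the fingers measure 117 mm over their backs; the gripper's body (75 mm by 190 mm) begins 51 mm behind the grasp point.
Start: joints at [-1.413, 0.527, 1.433, -0, 1.181, -0.178], TCP at [0.206, -0.59, 0.245] pointing down, gripper open.
Joint ranges: [-3.08, 3.08], [-0.75, 2.2], [0.22, 2.44], [-1.43, 4.57], [0, 2.65], [-2.85, 2.85]. Speed limits (rad/s): [2.79, 2.79, 3.14, 3.14, 3.14, 3.14].

### API

Orientations are given as a unit quaternion [x, y, z, w].
In Python, from rig import robot gives the robot as it stands.
- The arm moves only by the tool move_arm, never from a script. Its argument "series" is text: rows parted by semicolons, each of 6 numbers parted by spaces: the shift along the tool's x, y, z in mm, then the turn, a rotation vector about the tool's x, y, z in degrees. In form: dx dy dz ax ay az; .... A call has 1 to 8 rows; each row is the pose to reach, as a shift and turn from the pose commanded when the call began, along the tool's axes at that moment; what a row does not reach only later rows make up. A row lasts 1/12 s, in which the tool goes at most 41.7 mm and 7.16 degrees, less where a joint would pass 70% of its speed; a pose out of reach is approached as far as the arm can. A call with a gripper value outside its range is refused whole. "jaw" is the opening, from 0 (shut) to 1 (fully open), set as the call begins (left out, the last holds). The fingers move at their own pace and stop on an object; "newtons" is the grip in N (left out, the last holds). Time passes only in rows, so rows that repeat a pose let the fingers close. It gives the time, the measured TCP pose, the force, the opening and the grip force at its end, in the units of the state.
- robot.get_obs(): the state, without advancing time (a new reading comes with each control period).
- robot.camera(name): name is "side" or "top" or "wrist"; returns a dict with "img" (384x512x3 uint8, red, green, blue), "mtx" (3x3 intrinsics, pixels), "world_to_cam" (4x4, takes a point from world to camera coordinates). Camera axes: x right, y down, z forward; pixel columns grow to the right and rows downward; lengths in m; the calibration is good to about 2 mm. A picture is of the moment at which its call begins. There is no depth.
- robot.hand_in(): hands the job in; it is judged then, once.
Trained networks look in a picture, given as the dict that the camera call returned (one of the last four; its "shot" number tells which), for a name from the list of things; names that differ only in an ending like _2 or _b are one class to them, and where a whole thing is asked for, a point or a joint stands for the part that bears it (a point fixed in the world has none). Each returns a list of dicts, best first, with "p" (0 to 1); they miss things now and then, are a little off and sometimes report something else, mostly with a low value. They report only what shows in the picture. A call takes as long as a camera call. They do not tell look-alikes from the thing itself.
- robot.search_frame(picture, thing): "xyz" ([x, y, z] in m, in world coordinates, good to about 4 mm: the middle of the surface that is visible of it).
- robot.tip_of(picture, thing): "xyz" ([x, y, z] in m, in world coordinates, good to about 4 mm: a listed point, or the origin of a listed thing).
The state is a dict: "time": time; "q": joint angles; "joint_velocities": joint speeds; "joint_torque": joint torques, N m; "position": TCP position; "tool_rot": TCP orientation; "ft_force": force on the tool from outside, world axes, zero at the start; "moment": the same for the moment, N m; "grip_width": finger opening in m; "grip_force": force on a finger pad.
Only numpy, scipy, OpenCV 4.12 (cv2) and the standard library are available. Lean on these libraries where they do the work, as an engineer would, in place of code of your own. Each camera call takes 0.05 s, during which the arm holds its last target. There are 200 camera calls.

### The job

The low sample jar stands at the back of the metal caddy, hemmed in by the flask, the square bottle and the round bottle. Clear these three into the grey side tray, standing upright, without shifting the jar; then stand the jar in the middle of the balance pan, and only after that put the flask and each bottle back exactly where it stood in the caddy at the start. Set things down rather than dropping them, knock nothing over, and leave the tip box and the tube rack alone.

Things in the scene. Friction and masses are not known exactly. Their poses are not given: they have to be found in the camera images.
- flask_center (a point): Conical flask, pale blue-grey glass. Loose, upright in one of three places (varies) in an arc before the jar, 124 mm high. Base 68 mm diameter, tapering from 8 mm up to a straight neck of 28 mm diameter, the neck from 22 to 62 mm above this point; grip about 46 mm above it. This point: on its axis, 62 mm above its underside; z up. 0.16 kg.
- square_bottle_center (a point): White plastic bottle, square body. Loose, upright in one of three places (varies) in an arc before the jar, 124 mm high. Body 58 x 58 mm, 70 mm high (may be turned), sloping shoulder, round blue screw cap of 30 mm diameter; neck and cap from 22 to 62 mm above this point; grip about 46 mm above it. This point: on its axis, 62 mm above its underside; z up. 0.2 kg.
- round_bottle_center (a point): White plastic bottle, round body. Loose, upright in one of three places (varies) in an arc before the jar, 124 mm high. Body 62 mm diameter, 72 mm high, sloping shoulder, round blue screw cap of 30 mm diameter; neck and cap from 22 to 62 mm above this point; grip about 46 mm above it. This point: on its axis, 62 mm above its underside; z up. 0.2 kg.
- jar_center (a point): Low round sample jar, flat steel lid, loose, upright at the back of the caddy among the tall things, which leave too little room for fingers beside it. 54 mm diameter at the lid (upper 22 mm), 52 mm below, 48 mm high. This point: on its axis, 24 mm above its underside. 0.14 kg.
- caddy: Open dark steel storage caddy, fixed, 180 mm (its x) by 240 mm (its y), may be turned a little. Origin: centre of its underside, on the bench; x points to its back, away from the robot. Floor, on which the things stand, 6 mm up; walls 4 mm thick, 14 mm high at front and sides, 40 mm at the back.
- tray: Grey low open plastic side tray, fixed, empty at the start, on one side of the caddy (varies; the balance is on the other). 280 mm (its x) by 130 mm (its y) outside, rim 18 mm high, walls and floor 5 mm thick. Origin: centre of its underside, on the bench. The three tall things fit in one row along its x, 85 mm apart.
- pan (a point): Centre of the top face of the round steel pan (110 mm diameter, 56 mm above the bench, does not give way) of a fixed grey bench balance, 210 mm (its x) by 160 mm (its y). x points to the back of the balance; the black display, 75 to 135 mm in front of the pan centre, is about as high as the pan.
- tip_box: Bystander: loose grey box of pipette tips, 80 x 120 mm, 59 mm high, beyond the caddy. Origin: centre of its underside. Not to be moved.
- tube_rack: Bystander: loose orange tube rack, 70 x 160 mm, 72 mm high with purple-capped tubes, beyond the caddy. Origin: centre of its underside. Not to be moved.
Mind the look-alikes: they are no part of the job. There is more than one size of the part that bears jar_center; the job needs the larger. What is shaped like the part that bears square_bottle_center but pink is not meant.

How it is judged:
By the outcome, as a careful person would: the job done as asked, in the order asked, and still so for the second after the job is handed in, with the robot touching nothing.
It also fails if it takes over 128 s, if anything falls off the work surface, if the arm or the gripper's body presses on something with over 40 N, if the wrist force passes 120 N, or if a joint passes its speed limit or range.

## Working session

There is one attempt and no reset: what is moved stays moved. The work goes in short steps, Python scripts to look and compute and a tool call to move; the robot and the scene stay as the last step left them, time stands still between calls to the robot, and variables do not carry over. Pictures are saved under pics/ and viewed, at most 14 in all, crops included, and the job is handed in when it is done.

Besides the shell and the picture viewer there is one more tool, called as a command line: name --argument value ..., lists and objects as JSON in quotes. move_arm: Moves the arm, as the interface text tells. Its arguments: {"type":"object","properties":{"series":{"type":"string"},"jaw":{"type":"number"},"newtons":{"type":"number"}},"required":["series"]}

```bash
mkdir -p pics; cat > h.py <<'E'
from rig import robot
import numpy as np, cv2
def P(c,p):
    q=c["world_to_cam"]@np.r_[p,1]; u=c["mtx"]@q[:3]; return (u[:2]/u[2]).round(0)
def ray(c,uv,z):
    R=c["world_to_cam"][:3,:3];t=c["world_to_cam"][:3,3];o=-R.T@t
    d=R.T@np.linalg.solve(c["mtx"],np.r_[uv,1]);return o+d*(z-o[2])/d[2]
def save(c,n,box=None,s=1):
    im=c["img"][...,::-1]
    if box: a,b,x,y=box; im=im[b:y,a:x]
    cv2.imwrite("pics/"+n+".png",cv2.resize(im,None,fx=s,fy=s,interpolation=cv2.INTER_CUBIC))
E
python3 - <<'E'
from h import *
np.set_printoptions(precision=3,suppress=True)
o=robot.get_obs();print(o['time'],o['position'],o['tool_rot'],o['grip_width'])
for n in["top","side"]:
    c=robot.camera(n);save(c,n+"0",s=1.5)
    R=c["world_to_cam"][:3,:3];print(n,-R.T@c["world_to_cam"][:3,3])
    for t in["flask_center","square_bottle_center","round_bottle_center","jar_center","caddy","tray","pan","tip_box","tube_rack"]:
        for d in robot.tip_of(c,t)[:3]: print(t,round(d["p"],2),np.array(d["xyz"]),P(c,d["xyz"]))
E
```

```text
0.0 [ 0.206 -0.589  0.244] [ 0.986  0.167  0.    -0.001] 0.08690811270004332
top [0.451 0.006 0.966]
flask_center 0.98 [0.528 0.1   0.07 ] [218. 195.]
square_bottle_center 0.98 [ 0.523 -0.035  0.069] [272. 198.]
square_bottle_center 0.58 [ 0.419 -0.16   0.06 ] [321. 241.]
round_bottle_center 0.97 [0.475 0.028 0.068] [246. 217.]
jar_center 0.88 [0.548 0.031 0.027] [246. 189.]
jar_center 0.6 [0.368 0.067 0.021] [230. 258.]
caddy 0.58 [0.513 0.029 0.001] [247. 203.]
caddy 0.16 [ 0.725 -0.132 -0.002] [307. 128.]
tray 0.74 [ 0.515 -0.316 -0.001] [375. 206.]
tray 0.24 [0.511 0.029 0.001] [247. 204.]
pan 0.94 [0.49  0.319 0.059] [130. 208.]
tip_box 0.58 [ 0.729  0.123 -0.002] [214. 124.]
tube_rack 0.76 [ 0.726 -0.13  -0.001] [306. 127.]
side [ 0.517 -0.543  0.667]
flask_center 0.86 [0.525 0.099 0.075] [237. 157.]
square_bottle_center 0.89 [ 0.421 -0.161  0.063] [188. 258.]
square_bottle_center 0.74 [ 0.529 -0.038  0.067] [242. 204.]
jar_center 0.71 [0.543 0.027 0.03 ] [247. 193.]
jar_center 0.58 [0.369 0.066 0.025] [173. 186.]
caddy 0.68 [0.508 0.03  0.002] [232. 200.]
tray 0.85 [ 0.517 -0.311  0.   ] [243. 347.]
tray 0.34 [0.475 0.031 0.067] [216. 182.]
pan 0.83 [0.491 0.325 0.05 ] [222. 110.]
tip_box 0.8 [0.723 0.122 0.004] [315. 169.]
```

View pics/top0.png

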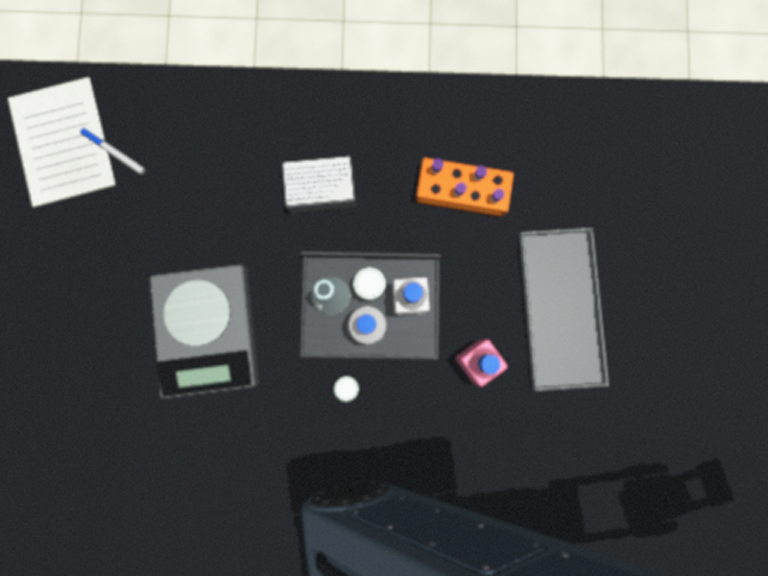

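View pics/side0.png

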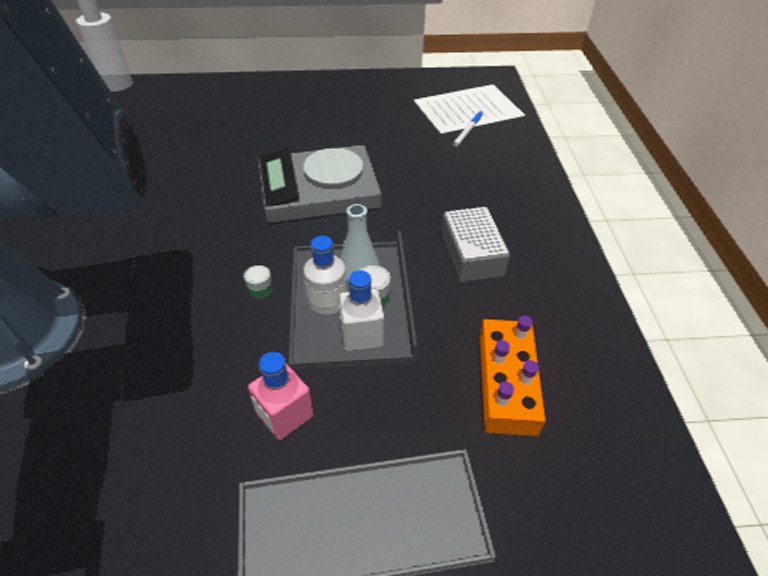

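Top view (1.5×): in the caddy are the flask (323,290), white square bottle (412,293), round bottle (366,325) and a white-lidded jar (369,283). A smaller jar at (346,388) and a pink square bottle at (482,363) stand outside. The jar meant is the one in the caddy: larger and at the back. The square bottle meant is the white one. I'll confirm both in a crop and measure.

```bash
python3 - <<'E'
from h import *
np.set_printoptions(precision=4,suppress=True)
c=robot.camera("top");save(c,"crop",(190,155,350,285),5)
hsv=cv2.cvtColor(c["img"],cv2.COLOR_RGB2HSV)
def blobs(m,z,lo,hi,n):
    k,l,s,ce=cv2.connectedComponentsWithStats(m.astype(np.uint8))
    for i in range(1,k):
        if lo<s[i,4]<hi: print(n,s[i],ce[i].round(1),ray(c,ce[i],z)[:2], 'wid',abs(ray(c,s[i,:2],z)-ray(c,s[i,:2]+s[i,2:4],z))[:2])
blobs((hsv[...,0]>105)&(hsv[...,0]<125)&(hsv[...,1]>170)&(hsv[...,2]>90),.130,60,600,"cap")
blobs((hsv[...,1]<25)&(hsv[...,2]>200),.054,100,3000,"white")
g=cv2.cvtColor(c["img"],cv2.COLOR_RGB2GRAY)
blobs((hsv[...,2]>170)&(np.arange(512)[None]<165)&(np.arange(384)[:,None]>170)&(np.arange(384)[:,None]<235),.056,300,5000,"pan")
m=((g>110)&(np.arange(512)[None]>345)&(np.arange(512)[None]<410)&(np.arange(384)[:,None]>140)&(np.arange(384)[:,None]<270)).astype(np.uint8)
r=cv2.minAreaRect(np.argwhere(m)[:,::-1].astype(np.float32));print("tray",r,[ray(c,p,.01)[:2] for p in cv2.boxPoints(r)])
E
```

```text
white [ 189  105   46   31 1194] [211.8 120. ] [0.7228 0.1229] wid [0.0788 0.1214]
white [236 179  21  20 328] [246.  188.4] [0.5473 0.03  ] wid [0.0497 0.0546]
white [ 110  188   42   42 1408] [130.7 208.2] [0.4904 0.3182] wid [0.103  0.1109]
white [241 205  15  23 132] [249.9 215.7] [0.4784 0.0185] wid [0.0569 0.0392]
white [224 251  15  16 180] [230.6 258.6] [0.3708 0.0638] wid [0.0385 0.0384]
pan [ 109  187   44   44 1525] [130.6 208.2] [0.4905 0.3178] wid [0.1076 0.1159]
tray ((376.0566711425781, 205.3459014892578), (105.97899627685547, 48.81256103515625), 84.98689270019531) [array([ 0.6498, -0.2389]), array([ 0.6649, -0.371 ]), array([ 0.3832, -0.3912]), array([ 0.3695, -0.2628])]
```

View pics/crop.png

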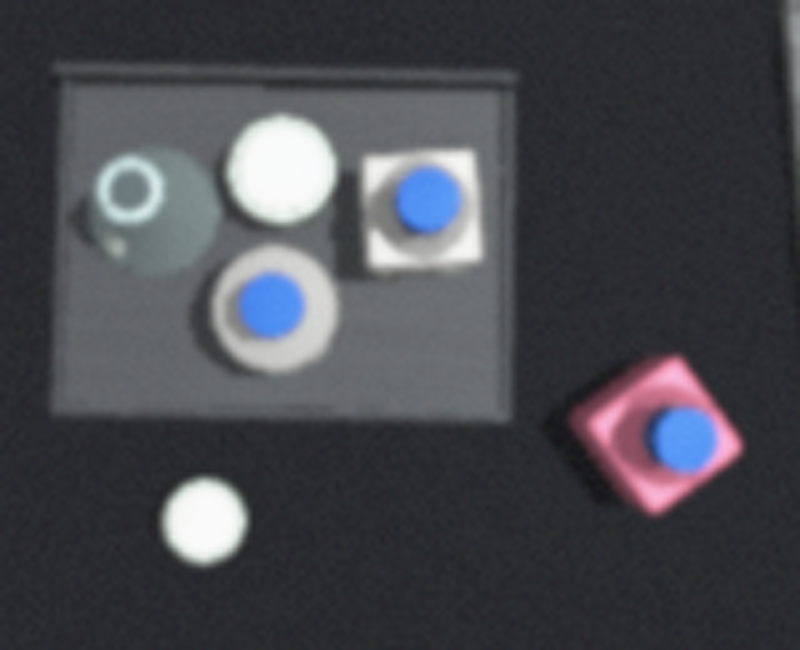

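The crop confirms it: the jar in the caddy (282,170) has a lid of about 55 mm, against 39 mm for the stray one (204,521). The white square bottle's cap is at (429,199), the round bottle's at (271,305), and the flask mouth is at (130,189).

```bash
python3 - <<'E'
from h import *
np.set_printoptions(precision=4,suppress=True)
c=robot.camera("top")
for n,uv in dict(sq=(275.4,194.4),rd=(243.8,215.6),fl=(215.6,192.4)).items(): print(n,ray(c,uv,.130))
c=robot.camera("side")
b=c["img"].astype(int);m=((b[...,2]>110)&(b[...,2]-b[...,0]>80)&(b[...,2]-b[...,1]>50)).astype(np.uint8)
k,l,s,ce=cv2.connectedComponentsWithStats(m)
for i in range(1,k):
    if s[i,4]>60: print("side",s[i],ce[i],ray(c,ce[i],.121))
print("flask mouth",ray(c,(357/1.5-.2,211/1.5-.2),.130))
E
```

```text
sq [ 0.5269 -0.0406  0.13  ]
rd [0.476  0.0315 0.13  ]
fl [0.5283 0.0983 0.13  ]
side [207 157  15  11 124] [214.0323 161.9355] [0.474  0.0384 0.121 ]
side [209 169  12   8  83] [214.8193 172.4699] [0.4758 0.0065 0.121 ]
side [233 180  14  12 140] [239.4643 185.5   ] [ 0.5253 -0.0337  0.121 ]
side [234 192  13  10  88] [240.375  196.6477] [ 0.5259 -0.0637  0.121 ]
side [173 234  17  16 203] [180.8522 241.4729] [ 0.4164 -0.1624  0.121 ]
side [176 248  15  10  92] [183.1957 253.2935] [ 0.422  -0.1873  0.121 ]
flask mouth [0.5272 0.0951 0.13  ]
```

move_arm --series "0 0 -17 0 0 6.4; 0 0 -17 0 0 12.8; 0 0 -17 0 0 19.2; 0 0 -17 0 0 19.2" --jaw 0.75 --newtons 20

```text
time: 1.48
position: [0.206, -0.5902, 0.2619]
tool_rot: [1.0, -0.001, 0.0, 0.0]
ft_force: [-0.1, -0.4, -0.8]
grip_width: 0.0692
grip_force: 0.0
```

move_arm --series "20 -34 0 0 0 0; 40 -69 0 0 0 0; 60 -103 0 0 0 0; 80 -138 0 0 0 0; 100 -172 0 0 0 0; 120 -207 0 0 0 0; 140 -242 0 0 0 0; 160 -276 0 0 0 0"

```text
time: 2.15
position: [0.3663, -0.312, 0.2616]
tool_rot: [1.0, 0.002, -0.0, -0.0]
ft_force: [0.7, -0.3, -0.3]
grip_width: 0.0653
grip_force: 0.0
```

move_arm --series "20 -34 0 0 0 0; 40 -69 0 0 0 0; 60 -103 0 0 0 0; 80 -138 0 0 0 0; 100 -172 0 0 0 0; 120 -207 0 0 0 0; 140 -242 0 0 0 0; 161 -276 0 0 0 0"

```text
time: 2.82
position: [0.527, -0.0357, 0.2616]
tool_rot: [1.0, 0.002, -0.0, -0.0]
ft_force: [0.9, -0.3, 0.3]
grip_width: 0.0654
grip_force: 0.0
```

```bash
python3 - <<'E'
from h import *
np.set_printoptions(precision=4,suppress=True)
c=robot.camera("wrist");save(c,"w1",s=1.5);o=robot.get_obs();print(o["time"],o["position"],o["q"])
for t in["flask_center","square_bottle_center","round_bottle_center","jar_center"]:
  for d in robot.tip_of(c,t)[:2]: print(t,round(d["p"],2),np.array(d["xyz"]),P(c,d["xyz"]))
E
```

```text
2.8667 [ 0.5308 -0.03    0.2619] [-0.2701  0.3785  1.6492  0.0067  1.1101  1.2897]
flask_center 0.92 [0.529  0.0993 0.0665] [143. 172.]
flask_center 0.34 [0.4708 0.0277 0.0641] [204. 216.]
square_bottle_center 0.68 [ 0.4171 -0.1627  0.0606] [347. 252.]
square_bottle_center 0.6 [ 0.5265 -0.0399  0.0669] [257. 174.]
round_bottle_center 0.71 [0.471  0.0269 0.0657] [205. 216.]
jar_center 0.57 [0.5461 0.029  0.0301] [205. 153.]
```

View pics/w1.png

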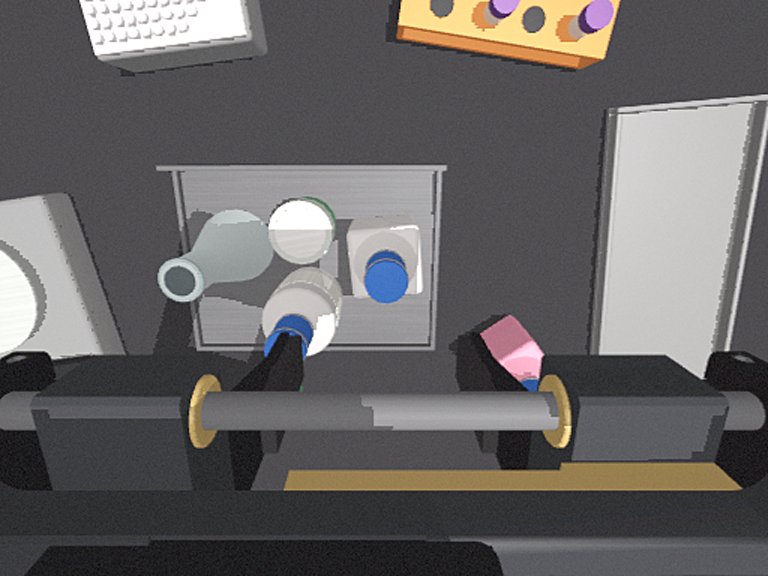

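The wrist view shows the square cap top at (386,283), the round cap partly behind a finger, the flask mouth at (180,280) and the jar lid at (301,231). I'll let the arm settle, then refine.

move_arm --series "0 0 0 0 0 0; 0 0 0 0 0 0; 0 0 0 0 0 0"

```text
time: 3.32
position: [0.5261, -0.0392, 0.2616]
tool_rot: [1.0, -0.001, -0.0, 0.0]
ft_force: [0.9, 0.3, -0.0]
grip_width: 0.0652
grip_force: 0.0
```

```bash
python3 - <<'E'
from h import *
np.set_printoptions(precision=4,suppress=True)
c=robot.camera("wrist");save(c,"w2");o=robot.get_obs();print(o["time"],o["position"])
b=c["img"].astype(int);m=((b[...,2]>120)&(b[...,2]-b[...,0]>70)).astype(np.uint8)
k,l,s,ce=cv2.connectedComponentsWithStats(m)
for i in range(1,k):
    if s[i,4]>200:
        # top ellipse: widest row approx
        print(s[i],ce[i],ray(c,ce[i],.124))
g=cv2.cvtColor(c["img"],cv2.COLOR_RGB2GRAY);print([P(c,p) for p in([.527,-.038,.13],[.528,.097,.13],[.547,.03,.054],[.476,.031,.13])])
for t in["flask_center","square_bottle_center","round_bottle_center","jar_center"]:
  for d in robot.tip_of(c,t)[:2]: print(t,round(d["p"],2),np.array(d["xyz"]),P(c,d["xyz"]))
E
```

```text
3.3667 [ 0.5262 -0.039   0.2616]
[240 172  29  30 649] [253.7689 186.5146] [ 0.5269 -0.0391  0.124 ]
[180 210  25  19 205] [194.6244 216.3854] [0.4941 0.0235 0.124 ]
[array([253., 188.]), array([118., 187.]), array([198., 155.]), array([188., 234.])]
flask_center 0.79 [0.5282 0.1014 0.0669] [138. 173.]
flask_center 0.41 [0.5104 0.0325 0.0005] [205. 174.]
square_bottle_center 0.8 [ 0.5273 -0.0388  0.0666] [253. 173.]
square_bottle_center 0.58 [ 0.4168 -0.165   0.0633] [347. 252.]
round_bottle_center 0.74 [0.4714 0.0277 0.0627] [202. 215.]
round_bottle_center 0.58 [ 0.7232 -0.1341  0.0022] [330.   6.]
jar_center 0.56 [0.5469 0.0317 0.0306] [200. 152.]
```

move_arm --series "1 0 30 0 0 0; 1 0 65 0 0 0; 1 0 100 0 0 0; 1 0 125 0 0 0; 1 0 140 0 0 0; 1 0 144 0 0 0; 1 0 144 0 0 0; 1 0 144 0 0 0"

```text
time: 4.23
position: [0.5283, -0.0381, 0.1181]
tool_rot: [1.0, 0.0, 0.001, 0.0]
ft_force: [0.2, 0.4, -0.5]
grip_width: 0.0651
grip_force: 0.0
```

move_arm --series "0 0 0 0 0 0; 0 0 0 0 0 0; 0 0 0 0 0 0; 0 0 0 0 0 0; 0 0 0 0 0 0; 0 0 0 0 0 0" --jaw 0.1 --newtons 25

```text
time: 4.73
position: [0.5277, -0.0379, 0.1179]
tool_rot: [1.0, 0.0, 0.0, 0.0]
ft_force: [-0.3, -1.7, -0.4]
grip_width: 0.0331
grip_force: 0.5
```

move_arm --series "0 0 0 0 0 0; 0 0 0 0 0 0; 0 0 0 0 0 0; 0 0 -15 0 0 0; 0 0 -45 0 0 0; 0 0 -80 0 0 0; 0 0 -115 0 0 0; 0 0 -140 0 0 0"

```text
time: 5.4
position: [0.5278, -0.0377, 0.2597]
tool_rot: [1.0, 0.0, 0.001, 0.0]
ft_force: [-0.1, -0.8, -3.0]
grip_width: 0.0292
grip_force: 24.9
```

move_arm --series "5 17 0 0 0 0; 14 51 0 0 0 0; 24 88 0 0 0 0; 34 125 0 0 0 0; 44 162 0 0 0 0; 54 198 0 0 0 0; 63 232 0 0 0 0; 71 260 0 0 0 0"

```text
time: 6.07
position: [0.5984, -0.3002, 0.2562]
tool_rot: [1.0, -0.0, -0.001, -0.0]
ft_force: [-0.1, -0.0, -2.5]
grip_width: 0.0294
grip_force: 24.9
```

move_arm --series "3 12 0 0 0 0; 3 12 20 0 0 0; 3 12 55 0 0 0; 3 12 90 0 0 0; 3 12 115 0 0 0; 3 12 130 0 0 0; 3 12 137 0 0 0; 3 12 137 0 0 0"

```text
time: 6.73
position: [0.6005, -0.3086, 0.1185]
tool_rot: [1.0, 0.0, -0.002, -0.001]
ft_force: [0.8, -0.5, -2.9]
grip_width: 0.0295
grip_force: 25.0
```

```bash
python3 - <<'E'
from h import *
c=robot.camera("side");save(c,"s1",s=1.5);o=robot.get_obs();print(o["time"],o["position"],o["ft_force"],o["grip_width"],o["grip_force"])
E
```

```text
6.7833 [ 0.60157633 -0.30917549  0.11993495] [ 0.24793775  0.26785329 -2.45200227] 0.029293197283433457 24.977836014004424
```

View pics/s1.png

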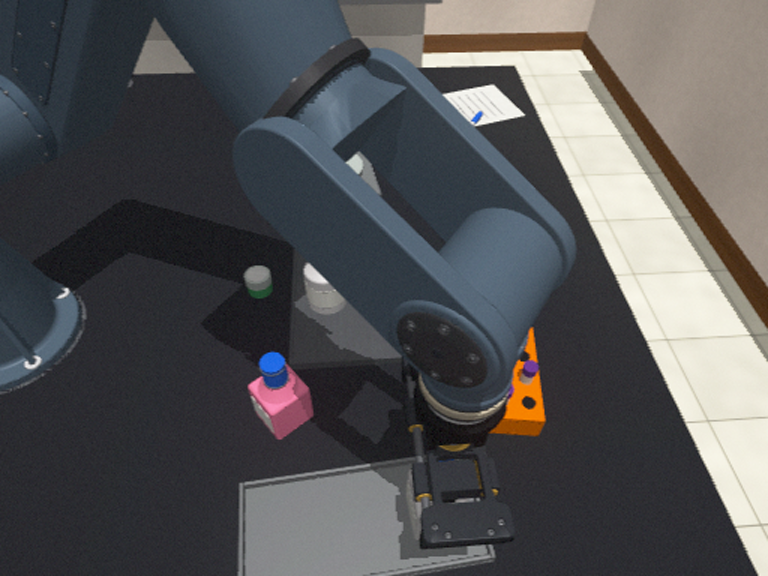

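The bottle is upright over the far end of the tray (around 455,500), about 3 mm above the floor. I'll lower it gently.

move_arm --series "0 0 1 0 0 0; 0 0 2 0 0 0; 0 0 3 0 0 0; 0 0 3.6 0 0 0; 0 0 3.6 0 0 0; 0 0 3.6 0 0 0"

```text
time: 7.28
position: [0.6018, -0.3098, 0.1172]
tool_rot: [1.0, 0.0, 0.0, 0.0]
ft_force: [-0.7, -0.9, -3.1]
grip_width: 0.0292
grip_force: 25.0
```

move_arm --series "0 0 0.7 0 0 0; 0 0 1.4 0 0 0; 0 0 1.4 0 0 0; 0 0 1.4 0 0 0"

```text
time: 7.62
position: [0.6021, -0.3101, 0.1164]
tool_rot: [1.0, 0.0, 0.0, 0.0]
ft_force: [-1.8, -0.8, 3.3]
grip_width: 0.0294
grip_force: 25.0
```

move_arm --series "0 0 0 0 0 0; 0 0 0 0 0 0; 0 0 0 0 0 0; 0 0 0 0 0 0; 0 0 0 0 0 0; 0 0 0 0 0 0; 0 0 -10 0 0 0; 0 0 -30 0 0 0" --jaw 0.75

```text
time: 8.28
position: [0.6001, -0.3086, 0.1435]
tool_rot: [1.0, 0.0, -0.003, -0.002]
ft_force: [-0.4, 0.2, 0.1]
grip_width: 0.0643
grip_force: 0.0
```

move_arm --series "0 0 -35 0 0 0; 0 0 -70 0 0 0; 0 0 -105 0 0 0; -13 -34 -115 0 0 0; -26 -70 -115 0 0 0; -39 -106 -115 0 0 0; -52 -142 -115 0 0 0; -65 -178 -115 0 0 0"

```text
time: 8.95
position: [0.5358, -0.1304, 0.2616]
tool_rot: [1.0, 0.0, 0.001, 0.0]
ft_force: [0.8, 0.5, 0.9]
grip_width: 0.0655
grip_force: 0.0
```

move_arm --series "-13 -36 0 0 0 0; -26 -72 0 0 0 0; -39 -108 0 0 0 0; -51 -138 0 0 0 0; -59 -157 0 0 0 0; -62 -162 0 0 0 0; -62 -162 0 0 0 0; -62 -162 0 0 0 0"

```text
time: 9.62
position: [0.4753, 0.0297, 0.2612]
tool_rot: [1.0, 0.001, 0.001, 0.0]
ft_force: [0.3, -0.5, -0.3]
grip_width: 0.0654
grip_force: 0.0
```

```bash
cat > look.py <<'E'
from h import *
np.set_printoptions(precision=4,suppress=True)
c=robot.camera("wrist");o=robot.get_obs();print(o["time"],o["position"],o["grip_width"])
b=c["img"].astype(int);m=((b[...,2]>120)&(b[...,2]-b[...,0]>70)).astype(np.uint8)
k,l,s,ce=cv2.connectedComponentsWithStats(m)
for i in range(1,k):
    if s[i,4]>150: print(s[i],ce[i],ray(c,ce[i],.124))
for t in["flask_center","round_bottle_center","jar_center","square_bottle_center"]:
  for d in robot.tip_of(c,t)[:2]: print(t,round(d["p"],2),np.array(d["xyz"]),P(c,d["xyz"]))
E
python3 look.py
```

```text
9.6667 [0.4756 0.0292 0.2611] 0.06528141311579114
[237 173  29  29 654] [250.7645 187.0443] [0.476  0.0326 0.124 ]
[401 215  27  21 321] [410.9626 223.7009] [ 0.4354 -0.1381  0.124 ]
[414 224  29  13 293] [428.5085 231.0137] [ 0.4269 -0.1584  0.124 ]
flask_center 0.81 [0.5261 0.1004 0.0686] [193. 132.]
round_bottle_center 0.76 [0.4727 0.0279 0.0656] [255. 176.]
jar_center 0.87 [0.5484 0.03   0.0315] [253. 112.]
jar_center 0.66 [0.3698 0.068  0.022 ] [227. 237.]
square_bottle_center 0.79 [ 0.4158 -0.1604  0.0648] [401. 219.]
```

move_arm --series "0 -1.5 30 0 0 0; 0 -1.5 65 0 0 0; 0 -1.5 100 0 0 0; 0 -1.5 125 0 0 0; 0 -1.5 140 0 0 0; 0 -1.5 143.5 0 0 0; 0 -1.5 143.5 0 0 0; 0 -1.5 143.5 0 0 0"

```text
time: 10.53
position: [0.4753, 0.0311, 0.1174]
tool_rot: [1.0, -0.0, 0.0, 0.0]
ft_force: [-0.9, -0.8, -0.1]
grip_width: 0.0651
grip_force: 0.0
```

move_arm --series "0 0 0 0 0 0; 0 0 0 0 0 0; 0 0 0 0 0 0; 0 0 0 0 0 0; 0 0 0 0 0 0; 0 0 0 0 0 0; 0 0 0 0 0 0; 0 0 0 0 0 0" --jaw 0.1

```text
time: 11.2
position: [0.4747, 0.0316, 0.1173]
tool_rot: [1.0, 0.0, 0.0, 0.0]
ft_force: [-0.4, -0.1, 1.7]
grip_width: 0.0296
grip_force: 25.0
```

move_arm --series "0 0 -12 0 0 0; 0 0 -40 0 0 0; 0 0 -75 0 0 0; 0 0 -110 0 0 0; 0 0 -135 0 0 0; 1 14 -140 0 0 0; 5 44 -140 0 0 0; 9 80 -140 0 0 0"

```text
time: 11.87
position: [0.483, -0.0475, 0.2576]
tool_rot: [1.0, 0.002, 0.0, -0.0]
ft_force: [0.7, -0.5, -2.9]
grip_width: 0.0293
grip_force: 25.0
```

move_arm --series "5 37 0 0 0 0; 10 74 0 0 0 0; 15 111 0 0 0 0; 20 148 0 0 0 0; 25 185 0 0 0 0; 29 220 0 0 0 0; 32 250 0 0 0 0; 33 267 0 0 0 0"

```text
time: 12.53
position: [0.5167, -0.319, 0.2561]
tool_rot: [1.0, -0.001, -0.0, 0.001]
ft_force: [0.7, -0.6, -3.1]
grip_width: 0.0295
grip_force: 25.0
```

move_arm --series "0 0 0 0 0 0; 0 0 20 0 0 0; 0 0 55 0 0 0; 0 0 90 0 0 0; 0 0 115 0 0 0; 0 0 130 0 0 0; 0 0 137 0 0 0; 0 0 138 0 0 0"

```text
time: 13.2
position: [0.5158, -0.3131, 0.1175]
tool_rot: [1.0, 0.001, -0.002, -0.002]
ft_force: [0.9, 0.0, -2.4]
grip_width: 0.0294
grip_force: 25.0
```

move_arm --series "0 0 0.8 0 0 0; 0 0 1.6 0 0 0; 0 0 2.4 0 0 0; 0 0 3 0 0 0; 0 0 3 0 0 0; 0 0 3 0 0 0"

```text
time: 13.7
position: [0.5169, -0.3155, 0.1166]
tool_rot: [1.0, 0.0, 0.0, 0.0]
ft_force: [-0.4, 0.6, -1.9]
grip_width: 0.0292
grip_force: 25.0
```

move_arm --series "0 0 0.7 0 0 0; 0 0 0.7 0 0 0"

```text
time: 13.87
position: [0.517, -0.3157, 0.1163]
tool_rot: [1.0, 0.0, 0.0, 0.0]
ft_force: [-1.9, 1.1, 3.3]
grip_width: 0.0293
grip_force: 25.0
```

move_arm --series "0 0 0 0 0 0; 0 0 0 0 0 0; 0 0 0 0 0 0; 0 0 0 0 0 0; 0 0 0 0 0 0; 0 0 0 0 0 0; 0 0 -10 0 0 0; 0 0 -30 0 0 0" --jaw 0.75

```text
time: 14.53
position: [0.5153, -0.3142, 0.1437]
tool_rot: [1.0, 0.0, -0.002, -0.002]
ft_force: [-0.5, 0.3, -0.2]
grip_width: 0.0643
grip_force: 0.0
```

move_arm --series "0 0 -35 0 0 0; 0 0 -70 0 0 0; 0 0 -105 0 0 0; 0 -34 -115 0 0 0; 1 -72 -115 0 0 0; 2 -110 -115 0 0 0; 3 -148 -115 0 0 0; 4 -186 -115 0 0 0"

```text
time: 15.2
position: [0.5204, -0.1278, 0.2614]
tool_rot: [1.0, -0.0, 0.001, 0.0]
ft_force: [0.7, -0.3, -0.3]
grip_width: 0.065
grip_force: 0.0
```

move_arm --series "1 -38 0 0 0 0; 2 -76 0 0 0 0; 3 -114 0 0 0 0; 4 -152 0 0 0 0; 5 -188 0 0 0 0; 6 -214 0 0 0 0; 7 -229 0 0 0 0; 7 -229 0 0 0 0"

```text
time: 15.87
position: [0.5272, 0.1028, 0.2611]
tool_rot: [1.0, 0.002, 0.001, -0.001]
ft_force: [0.4, -1.3, 0.2]
grip_width: 0.0651
grip_force: 0.0
```

move_arm --series "0 0 0 0 0 0; 0 0 0 0 0 0"

```text
time: 16.03
position: [0.5275, 0.0991, 0.2607]
tool_rot: [1.0, 0.0, 0.0, 0.0]
ft_force: [-0.2, -0.7, -0.7]
grip_width: 0.0656
grip_force: 0.0
```

```bash
python3 look.py; python3 - <<'E'
from h import *
c=robot.camera("wrist");save(c,"w3",s=1.5)
E
```

```text
16.0833 [0.5276 0.0987 0.2606] 0.06558094252509206
flask_center 0.56 [0.5275 0.0995 0.0674] [253. 174.]
jar_center 0.64 [0.5474 0.0293 0.0307] [306. 153.]
jar_center 0.63 [0.3652 0.067  0.0229] [274. 270.]
square_bottle_center 0.72 [ 0.4171 -0.1637  0.0625] [449. 253.]
square_bottle_center 0.56 [ 0.7244 -0.1371  0.0027] [446.   6.]
```

View pics/w3.png

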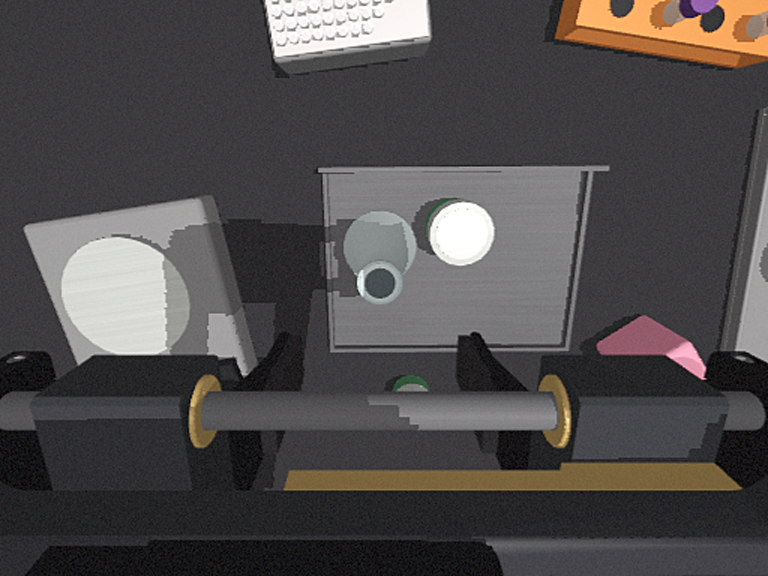

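The flask mouth (380,283) is centred between the fingers and the jar (461,233) hasn't moved. Next I grip the flask.

move_arm --series "0 0 30 0 0 0; 0 0 65 0 0 0; 0 0 100 0 0 0; 0 0 125 0 0 0; 0 0 140 0 0 0; 0 0 143 0 0 0; 0 0 143 0 0 0; 0 0 143 0 0 0"

```text
time: 17.0
position: [0.5283, 0.0994, 0.118]
tool_rot: [1.0, 0.0, 0.001, 0.0]
ft_force: [0.2, 0.8, -0.2]
grip_width: 0.0654
grip_force: 0.0
```

move_arm --series "0 0 0 0 0 0; 0 0 0 0 0 0; 0 0 0 0 0 0; 0 0 0 0 0 0; 0 0 0 0 0 0; 0 0 0 0 0 0; 0 0 0 0 0 0; 0 0 0 0 0 0" --jaw 0.1

```text
time: 17.67
position: [0.5276, 0.0996, 0.1175]
tool_rot: [1.0, 0.0, 0.0, 0.0]
ft_force: [-0.3, -1.0, 1.3]
grip_width: 0.0274
grip_force: 25.0
```

move_arm --series "0 0 -12 0 0 0; 0 0 -40 0 0 0; 0 0 -75 0 0 0; 0 0 -110 0 0 0; 0 0 -135 0 0 0; -3 14 -140 0 0 0; -10 44 -140 0 0 0; -18 80 -140 0 0 0"

```text
time: 18.33
position: [0.5096, 0.0203, 0.258]
tool_rot: [1.0, 0.002, 0.001, -0.0]
ft_force: [1.2, -0.8, -2.0]
grip_width: 0.0275
grip_force: 25.0
```

move_arm --series "-9 38 0 0 0 0; -18 76 0 0 0 0; -26 114 0 0 0 0; -35 152 0 0 0 0; -44 190 0 0 0 0; -52 228 0 0 0 0; -61 266 0 0 0 0; -69 300 0 0 0 0"

```text
time: 19.0
position: [0.4396, -0.2824, 0.257]
tool_rot: [1.0, -0.0, -0.0, -0.0]
ft_force: [1.4, -0.7, -2.3]
grip_width: 0.0275
grip_force: 25.0
```

move_arm --series "-6 26 0 0 0 0; -9 41 0 0 0 0; -9 41 20 0 0 0; -9 41 55 0 0 0; -9 41 90 0 0 0; -9 41 115 0 0 0; -9 41 130 0 0 0; -9 41 138 0 0 0"

```text
time: 19.67
position: [0.4307, -0.3192, 0.1167]
tool_rot: [1.0, 0.001, -0.002, -0.002]
ft_force: [0.2, -0.6, -1.7]
grip_width: 0.0275
grip_force: 25.0
```

move_arm --series "0 0 0 0 0 0; 0 0 1 0 0 0; 0 0 2 0 0 0; 0 0 3 0 0 0; 0 0 3 0 0 0; 0 0 3 0 0 0"

```text
time: 20.17
position: [0.432, -0.3216, 0.117]
tool_rot: [1.0, 0.0, 0.0, 0.0]
ft_force: [0.5, 0.0, -2.0]
grip_width: 0.0272
grip_force: 25.0
```

move_arm --series "0 0 0.6 0 0 0; 0 0 1.2 0 0 0; 0 0 1.2 0 0 0"

```text
time: 20.42
position: [0.4322, -0.3219, 0.1161]
tool_rot: [1.0, 0.0, 0.001, 0.001]
ft_force: [-1.0, 0.6, 4.4]
grip_width: 0.0271
grip_force: 25.0
```

move_arm --series "0 0 0 0 0 0; 0 0 0 0 0 0; 0 0 0 0 0 0; 0 0 0 0 0 0; 0 0 0 0 0 0; 0 0 0 0 0 0; 0 0 -10 0 0 0; 0 0 -30 0 0 0" --jaw 0.75

```text
time: 21.08
position: [0.4306, -0.3201, 0.1439]
tool_rot: [1.0, 0.0, -0.002, -0.002]
ft_force: [-0.2, -1.0, -0.4]
grip_width: 0.0641
grip_force: 0.0
```

move_arm --series "0 0 -35 0 0 0; 0 0 -70 0 0 0; 0 0 -100 0 0 0; 12 -34 -105 0 0 0; 24 -70 -105 0 0 0; 36 -106 -105 0 0 0; 48 -142 -105 0 0 0; 60 -178 -105 0 0 0" --jaw 1

```text
time: 21.75
position: [0.4918, -0.1418, 0.2511]
tool_rot: [1.0, -0.0, 0.0, 0.0]
ft_force: [1.2, 0.2, -0.2]
grip_width: 0.0868
grip_force: 0.0
```

move_arm --series "12 -36 0 0 0 0; 23 -72 0 0 0 0; 33 -108 0 0 0 0; 43 -140 0 0 0 0; 51 -164 0 0 0 0; 55 -174 0 0 0 0; 55 -174 0 0 0 0; 55 -174 0 0 0 0"

```text
time: 22.42
position: [0.5464, 0.0305, 0.2504]
tool_rot: [1.0, 0.001, -0.0, 0.0]
ft_force: [0.4, -0.6, -1.0]
grip_width: 0.0869
grip_force: 0.0
```

```bash
python3 look.py; python3 - <<'E'
from h import *
c=robot.camera("wrist")
m=((c["img"].min(2)>225)).astype(np.uint8)
k,l,s,ce=cv2.connectedComponentsWithStats(m)
for i in range(1,k):
    if s[i,4]>500: print("white",s[i],ray(c,s[i,:2]+(s[i,2:4]-1)/2,.054))
c=robot.camera("side");save(c,"s2",s=1.5)
E
```

```text
22.4667 [0.5462 0.0298 0.2503] 0.0869954356728523
jar_center 0.79 [0.5456 0.0307 0.0278] [253. 170.]
jar_center 0.54 [0.3665 0.0658 0.023 ] [230. 284.]
white [ 106    0  116   55 4037] [0.70590819 0.12438233 0.054     ]
```

View pics/s2.png

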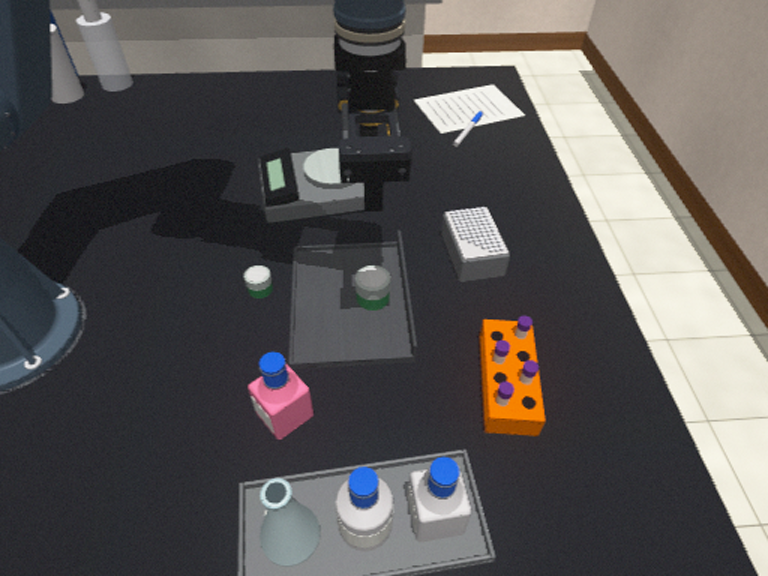

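All three stand upright in the tray (flask 290,525; round 364,510; square 440,505) and the jar (372,286) is free. I'll take the jar.

move_arm --series "0 0 30 0 0 0; 0 0 65 0 0 0; 0 0 100 0 0 0; 0 0 135 0 0 0; 0 0 165 0 0 0; 0 0 190 0 0 0; 0 0 203 0 0 0; 0 0 207 0 0 0"

```text
time: 23.43
position: [0.5449, 0.0303, 0.0405]
tool_rot: [1.0, -0.0, -0.003, -0.0]
ft_force: [-0.8, -0.7, 0.2]
grip_width: 0.0872
grip_force: 0.0
```

move_arm --series "0 0 0 0 0 0; 0 0 0 0 0 0; 0 0 0 0 0 0; 0 0 0 0 0 0; 0 0 0 0 0 0; 0 0 0 0 0 0; 0 0 0 0 0 0; 0 0 0 0 0 0" --jaw 0.4

```text
time: 24.1
position: [0.547, 0.0306, 0.044]
tool_rot: [1.0, 0.0, 0.001, 0.0]
ft_force: [-1.1, -0.6, 5.9]
grip_width: 0.053
grip_force: 25.0
```

move_arm --series "0 0 -10 0 0 0; 0 0 -35 0 0 0; 0 0 -70 0 0 0; 0 0 -95 0 0 0; -3 -15 -100 0 0 0; -10 -48 -100 0 0 0; -17 -85 -100 0 0 0; -24 -122 -100 0 0 0"

```text
time: 24.77
position: [0.522, 0.1534, 0.1438]
tool_rot: [1.0, -0.001, 0.0, -0.0]
ft_force: [1.5, 0.4, -0.6]
grip_width: 0.0529
grip_force: 25.0
```

move_arm --series "-7 -37 0 0 0 0; -14 -74 0 0 0 0; -21 -110 0 0 0 0; -28 -140 0 0 0 0; -32 -160 0 0 0 0; -33 -166 0 0 0 0; -33 -166 15 0 0 0; -33 -166 30 0 0 0"

```text
time: 25.43
position: [0.4897, 0.3192, 0.1138]
tool_rot: [1.0, 0.001, 0.001, -0.0]
ft_force: [-0.2, 0.7, -2.1]
grip_width: 0.0532
grip_force: 25.0
```

move_arm --series "0 0 8 0 0 0; 0 0 12 0 0 0; 0 0 15 0 0 0; 0 0 17 0 0 0; 0 0 18 0 0 0; 0 0 18 0 0 0; 0 0 18 0 0 0"

```text
time: 26.02
position: [0.4897, 0.3186, 0.0956]
tool_rot: [1.0, 0.0, 0.0, -0.0]
ft_force: [0.4, -0.0, -1.7]
grip_width: 0.0532
grip_force: 25.0
```

```bash
python3 - <<'E'
from h import *
np.set_printoptions(precision=4,suppress=True)
o=robot.get_obs();print(o["time"],o["position"],o["ft_force"])
c=robot.camera("top")
for t in ["pan","jar_center"]:
  for d in robot.tip_of(c,t)[:2]: print(t,d["p"],np.array(d["xyz"]))
c=robot.camera("wrist");save(c,"w4")
E
```

```text
26.0167 [0.4897 0.3186 0.0956] [ 0.4096 -0.0331 -1.7077]
pan 0.56 [0.4916 0.3185 0.0571]
pan 0.32 [ 0.5191 -0.3164  0.0669]
jar_center 0.64 [0.4936 0.3192 0.0801]
jar_center 0.59 [0.3654 0.0656 0.0209]
```

View pics/w4.png

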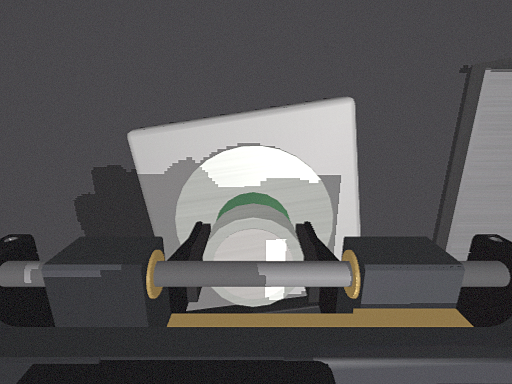

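The jar (253,240) hangs over the middle of the pan (255,220). It goes down 1 mm in x and then slowly.

move_arm --series "1 0 0.7 0 0 0; 1 0 1.4 0 0 0; 1 0 2.0 0 0 0; 1 0 2.0 0 0 0; 1 0 2.0 0 0 0"

```text
time: 26.63
position: [0.4907, 0.3188, 0.094]
tool_rot: [1.0, 0.0, 0.0, -0.0]
ft_force: [-0.6, -0.4, 5.5]
grip_width: 0.0533
grip_force: 25.0
```

move_arm --series "0 0 0 0 0 0; 0 0 0 0 0 0; 0 0 0 0 0 0; 0 0 0 0 0 0; 0 0 0 0 0 0; 0 0 -8 0 0 0; 0 0 -30 0 0 0; 0 0 -65 0 0 0" --jaw 1

```text
time: 27.3
position: [0.488, 0.3176, 0.1561]
tool_rot: [1.0, 0.0, -0.004, 0.002]
ft_force: [1.0, 0.7, 0.6]
grip_width: 0.0865
grip_force: 0.0
```

move_arm --series "0 0 -35 0 0 0; 0 0 -70 0 0 0; 0 20 -96 0 0 0; -3 55 -102 0 0 0; -6 94 -102 0 0 0; -10 133 -102 0 0 0; -13 172 -102 0 0 0; -17 211 -102 0 0 0" --jaw 0.75

```text
time: 27.97
position: [0.4731, 0.1061, 0.261]
tool_rot: [1.0, 0.001, 0.001, 0.0]
ft_force: [1.4, 0.1, 0.2]
grip_width: 0.0655
grip_force: 0.0
```

move_arm --series "-4 39 0 0 0 0; -7 78 0 0 0 0; -11 117 0 0 0 0; -14 156 0 0 0 0; -18 195 0 0 0 0; -21 234 0 0 0 0; -25 273 0 0 0 0; -29 312 0 0 0 0"

```text
time: 28.63
position: [0.4441, -0.2063, 0.2608]
tool_rot: [1.0, 0.0, 0.0, 0.0]
ft_force: [0.5, 0.3, -0.8]
grip_width: 0.0657
grip_force: 0.0
```

move_arm --series "-4 38 0 0 0 0; -8 75 0 0 0 0; -11 103 0 0 0 0; -13 116 0 0 0 0; -13 118 0 0 0 0; -13 118 0 0 0 0; -13 118 0 0 0 0"

```text
time: 29.22
position: [0.4316, -0.3205, 0.2601]
tool_rot: [1.0, 0.001, -0.0, -0.001]
ft_force: [-0.4, 0.2, -0.2]
grip_width: 0.0653
grip_force: 0.0
```

```bash
python3 look.py; python3 - <<'E'
from h import *
c=robot.camera("side");save(c,"s3",s=1.5)
E
```

```text
29.2667 [ 0.4317 -0.3202  0.2601] 0.06546592453815378
[225   0  34  15 373] [241.7373   5.7909] [ 0.593  -0.3096  0.124 ]
[228   7  31  17 177] [244.1299  17.5989] [ 0.5841 -0.3116  0.124 ]
[232  81  32  34 845] [247.8367  97.3562] [ 0.519  -0.3145  0.124 ]
[104 178  25  26 289] [119.128  187.5744] [ 0.4315 -0.1827  0.124 ]
[ 87 185  31  28 661] [102.3253 198.3782] [ 0.4198 -0.1637  0.124 ]
flask_center 0.96 [ 0.4326 -0.3171  0.0668] [251. 173.]
round_bottle_center 0.63 [ 0.515  -0.3178  0.0653] [252. 102.]
square_bottle_center 0.77 [ 0.5998 -0.313   0.0639] [247.  17.]
square_bottle_center 0.61 [ 0.4163 -0.1612  0.0611] [127. 185.]
```

View pics/s3.png

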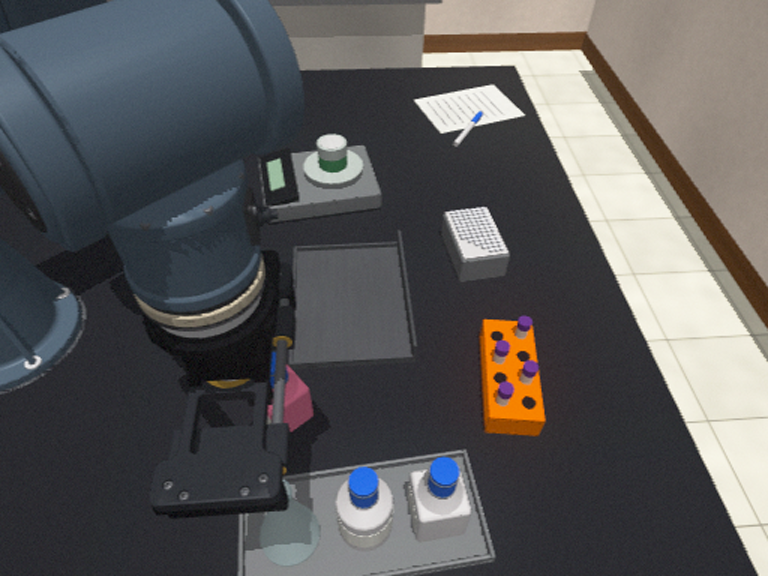

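The jar stands upright in the middle of the pan (332,150). Now the flask goes back.

move_arm --series "0.5 0 30 0 0 0; 0.5 0 65 0 0 0; 0.5 0 100 0 0 0; 0.5 0 125 0 0 0; 0.5 0 140 0 0 0; 0.5 0 143.5 0 0 0; 0.5 0 143.5 0 0 0; 0.5 0 143.5 0 0 0"

```text
time: 30.18
position: [0.4329, -0.3227, 0.1173]
tool_rot: [1.0, 0.001, 0.0, 0.0]
ft_force: [-0.0, -0.1, 1.2]
grip_width: 0.0654
grip_force: 0.0
```

move_arm --series "0 0 0 0 0 0; 0 0 0 0 0 0; 0 0 0 0 0 0; 0 0 0 0 0 0; 0 0 0 0 0 0; 0 0 0 0 0 0; 0 0 0 0 0 0; 0 0 0 0 0 0" --jaw 0.1

```text
time: 30.85
position: [0.4323, -0.3223, 0.1168]
tool_rot: [1.0, 0.0, 0.0, -0.0]
ft_force: [-0.4, 0.5, 2.4]
grip_width: 0.0273
grip_force: 25.0
```

move_arm --series "0 0 -12 0 0 0; 0 0 -40 0 0 0; 0 0 -75 0 0 0; 0 0 -110 0 0 0; 0 0 -135 0 0 0; 3 -14 -140 0 0 0; 10 -44 -140 0 0 0; 18 -80 -140 0 0 0"

```text
time: 31.52
position: [0.4501, -0.2424, 0.2563]
tool_rot: [1.0, -0.001, 0.0, 0.0]
ft_force: [0.7, 0.1, -2.6]
grip_width: 0.0274
grip_force: 25.0
```

move_arm --series "9 -38 0 0 0 0; 18 -76 0 0 0 0; 26 -114 0 0 0 0; 35 -152 0 0 0 0; 44 -190 0 0 0 0; 52 -228 0 0 0 0; 61 -266 0 0 0 0; 69 -300 0 0 0 0"

```text
time: 32.18
position: [0.5175, 0.0609, 0.2551]
tool_rot: [1.0, 0.001, -0.002, -0.0]
ft_force: [-0.1, -1.0, -2.5]
grip_width: 0.0271
grip_force: 25.0
```

move_arm --series "6 -26 0 0 0 0; 9 -42 0 0 0 0; 9 -42 20 0 0 0; 9 -42 55 0 0 0; 9 -42 90 0 0 0; 9 -42 115 0 0 0; 9 -42 130 0 0 0; 9 -42 136 0 0 0"

```text
time: 32.85
position: [0.5237, 0.1006, 0.1174]
tool_rot: [1.0, 0.0, -0.005, -0.0]
ft_force: [-8.3, 2.0, 36.3]
grip_width: 0.0272
grip_force: 25.0
```

move_arm --series "0 0 0 0 0 0; 0 0 1 0 0 0; 0 0 2 0 0 0; 0 0 3 0 0 0; 0 0 3 0 0 0; 0 0 3 0 0 0"

```text
time: 33.35
position: [0.5281, 0.0997, 0.1178]
tool_rot: [1.0, 0.0, 0.0, -0.0]
ft_force: [0.2, 0.2, -1.7]
grip_width: 0.0273
grip_force: 25.0
```

move_arm --series "0 0 0.7 0 0 0; 0 0 1.2 0 0 0; 0 0 1.2 0 0 0; 0 0 1.2 0 0 0"

```text
time: 33.68
position: [0.5284, 0.0997, 0.1174]
tool_rot: [1.0, 0.0, 0.001, -0.0]
ft_force: [-1.1, 1.3, 5.7]
grip_width: 0.0271
grip_force: 25.0
```

move_arm --series "0 0 0 0 0 0; 0 0 0 0 0 0; 0 0 0 0 0 0; 0 0 0 0 0 0; 0 0 0 0 0 0; 0 0 0 0 0 0; 0 0 -10 0 0 0; 0 0 -30 0 0 0" --jaw 0.75

```text
time: 34.35
position: [0.5263, 0.0996, 0.1452]
tool_rot: [1.0, 0.0, -0.003, -0.0]
ft_force: [-0.6, 0.9, -0.6]
grip_width: 0.0644
grip_force: 0.0
```

move_arm --series "0 0 -35 0 0 0; 0 0 -70 0 0 0; 0 0 -105 0 0 0; 6 34 -114 0 0 0; 13 72 -114 0 0 0; 20 110 -114 0 0 0; 27 148 -114 0 0 0; 34 186 -114 0 0 0"

```text
time: 35.02
position: [0.5621, -0.0878, 0.2616]
tool_rot: [1.0, 0.001, 0.001, 0.0]
ft_force: [0.4, 0.3, 0.2]
grip_width: 0.065
grip_force: 0.0
```

move_arm --series "7 38 0 0 0 0; 14 76 0 0 0 0; 21 114 0 0 0 0; 28 152 0 0 0 0; 34 186 0 0 0 0; 38 210 0 0 0 0; 40 223 0 0 0 0; 40 224 0 0 0 0"

```text
time: 35.68
position: [0.6022, -0.3131, 0.2606]
tool_rot: [1.0, -0.001, 0.0, 0.001]
ft_force: [-0.2, -0.5, -0.2]
grip_width: 0.0651
grip_force: 0.0
```

move_arm --series "0 0 0 0 0 0; 0 0 0 0 0 0; 0 0 0 0 0 0"

```text
time: 35.93
position: [0.6021, -0.308, 0.2606]
tool_rot: [1.0, 0.001, -0.0, -0.001]
ft_force: [0.2, -0.2, -0.2]
grip_width: 0.0651
grip_force: 0.0
```

```bash
python3 look.py|head -4; python3 - <<'E'
from h import *
np.set_printoptions(precision=4,suppress=True)
c=robot.camera("top");save(c,"t2",(190,155,350,285),5)
for t in ["flask_center","jar_center"]:
  for d in robot.tip_of(c,t)[:2]: print(t,d["p"],np.array(d["xyz"]))
E
```

```text
35.9833 [ 0.6022 -0.3082  0.2607] 0.0652124343696304
[241 174  29  29 647] [255.3539 188.2937] [ 0.6013 -0.3095  0.124 ]
[248 236  24  15 216] [258.9907 242.2731] [ 0.54   -0.3137  0.124 ]
[247 247  26  14 285] [259.5719 254.6632] [ 0.5249 -0.3145  0.124 ]
flask_center 0.58 [0.5302 0.0992 0.0678]
jar_center 0.78 [0.4914 0.319  0.0776]
jar_center 0.65 [0.3688 0.0643 0.0222]
```

View pics/t2.png

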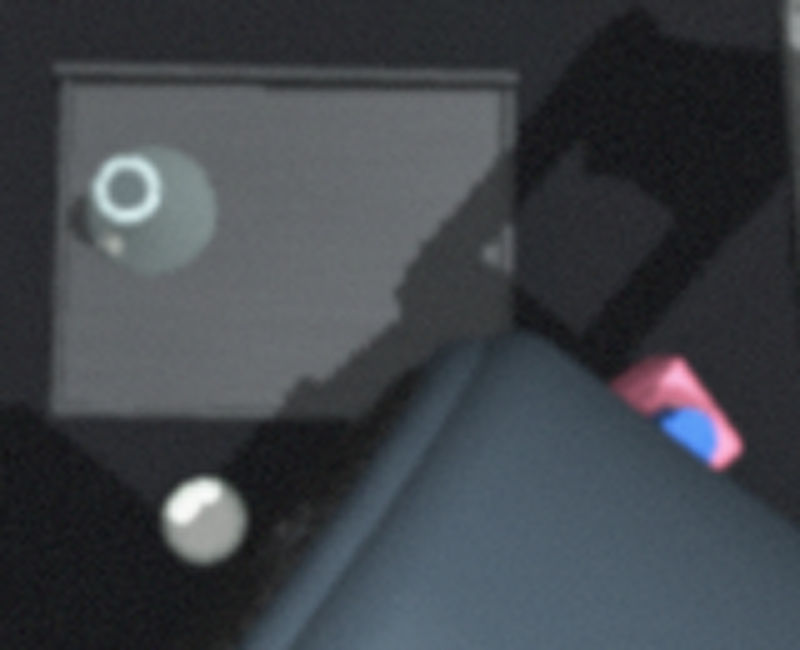

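The flask is back upright, with its mouth at (127,189) against (130,189) at the start, so within about 1.5 mm. Next is the square bottle.

move_arm --series "0 0 30 0 0 0; 0 0 65 0 0 0; 0 0 100 0 0 0; 0 0 125 0 0 0; 0 0 140 0 0 0; 0 0 143.5 0 0 0; 0 0 143.5 0 0 0; 0 0 143.5 0 0 0"

```text
time: 37.0
position: [0.603, -0.3108, 0.1179]
tool_rot: [1.0, 0.0, 0.001, 0.001]
ft_force: [-0.6, -0.4, 0.6]
grip_width: 0.065
grip_force: 0.0
```

move_arm --series "0 0 0 0 0 0; 0 0 0 0 0 0; 0 0 0 0 0 0; 0 0 0 0 0 0; 0 0 0 0 0 0; 0 0 0 0 0 0; 0 0 0 0 0 0; 0 0 0 0 0 0" --jaw 0.1

```text
time: 37.67
position: [0.6024, -0.3104, 0.1171]
tool_rot: [1.0, 0.0, 0.0, 0.0]
ft_force: [-0.2, -0.6, 0.6]
grip_width: 0.0294
grip_force: 25.0
```

move_arm --series "0 0 -12 0 0 0; 0 0 -40 0 0 0; 0 0 -75 0 0 0; 0 0 -110 0 0 0; 0 0 -135 0 0 0; -4 -14 -140 0 0 0; -12 -44 -140 0 0 0; -22 -80 -140 0 0 0"

```text
time: 38.33
position: [0.5795, -0.2302, 0.2565]
tool_rot: [1.0, -0.001, 0.0, -0.0]
ft_force: [0.7, 0.7, -2.0]
grip_width: 0.0293
grip_force: 25.0
```

move_arm --series "-10 -37 0 0 0 0; -20 -74 0 0 0 0; -30 -111 0 0 0 0; -40 -145 0 0 0 0; -48 -173 0 0 0 0; -52.5 -191.6 0 0 0 0; -52.5 -191.6 15 0 0 0; -52.5 -191.6 45 0 0 0"

```text
time: 39.0
position: [0.5279, -0.0364, 0.2137]
tool_rot: [1.0, 0.002, 0.003, 0.001]
ft_force: [1.7, -0.7, -3.0]
grip_width: 0.0294
grip_force: 25.0
```

move_arm --series "0 0 30 0 0 0; 0 0 55 0 0 0; 0 0 73 0 0 0; 0 0 82 0 0 0; 0 0 87 0 0 0; 0 0 89 0 0 0; 0 0 90 0 0 0; 0 0 91 0 0 0"

```text
time: 39.67
position: [0.5283, -0.0388, 0.1218]
tool_rot: [1.0, 0.0, 0.001, 0.0]
ft_force: [0.2, 0.2, -2.5]
grip_width: 0.0293
grip_force: 25.0
```

move_arm --series "0 0 1 0 0 0; 0 0 1.8 0 0 0; 0 0 2.6 0 0 0; 0 0 2.6 0 0 0; 0 0 2.6 0 0 0"

```text
time: 40.08
position: [0.5276, -0.0388, 0.1185]
tool_rot: [1.0, 0.0, 0.0, 0.0]
ft_force: [-1.4, 0.1, -2.4]
grip_width: 0.0293
grip_force: 25.0
```

move_arm --series "0 0 0.7 0 0 0; 0 0 1.3 0 0 0; 0 0 1.3 0 0 0; 0 0 1.3 0 0 0"

```text
time: 40.42
position: [0.5279, -0.0389, 0.1181]
tool_rot: [1.0, 0.0, 0.0, 0.0]
ft_force: [-2.0, -0.3, 5.7]
grip_width: 0.0295
grip_force: 25.0
```

move_arm --series "0 0 0 0 0 0; 0 0 0 0 0 0; 0 0 0 0 0 0; 0 0 0 0 0 0; 0 0 0 0 0 0; 0 0 0 0 0 0; 0 0 -10 0 0 0; 0 0 -30 0 0 0" --jaw 0.75

```text
time: 41.08
position: [0.5259, -0.0383, 0.1458]
tool_rot: [1.0, 0.0, -0.003, -0.001]
ft_force: [-0.4, 0.2, -0.2]
grip_width: 0.0642
grip_force: 0.0
```

move_arm --series "0 0 -35 0 0 0; 0 0 -70 0 0 0; 0 0 -105 0 0 0; -1 30 -113 0 0 0; -3 65 -113 0 0 0; -5 102 -113 0 0 0; -6 139 -113 0 0 0; -7 176 -113 0 0 0"

```text
time: 41.75
position: [0.5203, -0.2161, 0.2612]
tool_rot: [1.0, 0.001, 0.0, 0.0]
ft_force: [0.3, -0.4, 0.4]
grip_width: 0.0654
grip_force: 0.0
```

move_arm --series "-1 36 0 0 0 0; -2 67 0 0 0 0; -3 89 0 0 0 0; -4 99 0 0 0 0; -4 101 0 0 0 0; -4 101 0 0 0 0; -4 101 0 0 0 0; -4 101 0 0 0 0"

```text
time: 42.42
position: [0.5168, -0.3138, 0.2601]
tool_rot: [1.0, 0.001, -0.0, -0.0]
ft_force: [0.2, 1.3, -0.1]
grip_width: 0.065
grip_force: 0.0
```

move_arm --series "0 0 30 0 0 0; 0 0 65 0 0 0; 0 0 100 0 0 0; 0 0 125 0 0 0; 0 0 140 0 0 0; 0 0 143.5 0 0 0; 0 0 143.5 0 0 0; 0 0 143.5 0 0 0"

```text
time: 43.08
position: [0.5176, -0.3154, 0.1175]
tool_rot: [1.0, 0.001, 0.001, 0.0]
ft_force: [-0.4, 0.9, 0.4]
grip_width: 0.0647
grip_force: 0.0
```

move_arm --series "0 0 0 0 0 0; 0 0 0 0 0 0; 0 0 0 0 0 0; 0 0 0 0 0 0; 0 0 0 0 0 0; 0 0 0 0 0 0; 0 0 0 0 0 0; 0 0 0 0 0 0" --jaw 0.1

```text
time: 43.75
position: [0.5168, -0.3158, 0.1167]
tool_rot: [1.0, 0.0, 0.0, 0.0]
ft_force: [0.5, 0.8, 0.7]
grip_width: 0.0292
grip_force: 25.0
```

move_arm --series "0 0 -12 0 0 0; 0 0 -40 0 0 0; 0 0 -75 0 0 0; 0 0 -110 0 0 0; 0 0 -135 0 0 0; -2 -14 -140 0 0 0; -5 -44 -140 0 0 0; -10 -80 -140 0 0 0"

```text
time: 44.42
position: [0.5063, -0.2355, 0.2563]
tool_rot: [1.0, -0.001, 0.0, 0.0]
ft_force: [0.8, 0.9, -2.6]
grip_width: 0.0297
grip_force: 25.0
```

move_arm --series "-5 -37 0 0 0 0; -9 -74 0 0 0 0; -14 -111 0 0 0 0; -18 -148 0 0 0 0; -23 -185 0 0 0 0; -27 -220 0 0 0 0; -31 -250 0 0 0 0; -32 -267 0 0 0 0"

```text
time: 45.08
position: [0.4706, 0.0354, 0.2552]
tool_rot: [1.0, 0.002, -0.003, -0.001]
ft_force: [-0.4, 0.2, -2.2]
grip_width: 0.0295
grip_force: 25.0
```

move_arm --series "0 0 15 0 0 0; 0 0 45 0 0 0; 0 0 80 0 0 0; 0 0 105 0 0 0; 0 0 122 0 0 0; 0 0 131 0 0 0; 0 0 134 0 0 0; 0 0 135 0 0 0"

```text
time: 45.75
position: [0.4737, 0.0316, 0.121]
tool_rot: [1.0, 0.0, -0.001, -0.0]
ft_force: [-0.3, -1.0, -2.3]
grip_width: 0.0298
grip_force: 25.0
```

move_arm --series "0 0 1 0 0 0; 0 0 2 0 0 0; 0 0 3 0 0 0; 0 0 3.6 0 0 0; 0 0 3.6 0 0 0; 0 0 3.6 0 0 0"

```text
time: 46.25
position: [0.4747, 0.0312, 0.1183]
tool_rot: [1.0, 0.0, 0.0, 0.0]
ft_force: [-0.4, 0.0, -2.8]
grip_width: 0.0289
grip_force: 25.0
```

move_arm --series "0 0 0.7 0 0 0; 0 0 1.3 0 0 0; 0 0 1.3 0 0 0; 0 0 1.3 0 0 0"

```text
time: 46.58
position: [0.4749, 0.0312, 0.1177]
tool_rot: [1.0, 0.0, 0.001, 0.0]
ft_force: [-0.4, 1.0, 6.2]
grip_width: 0.0294
grip_force: 25.0
```

```bash
python3 -c "
from h import *
o=robot.get_obs();print(o['ft_force'],o['position'])"
```

```text
[-0.38358188  1.01188378  6.197965  ] [0.47485265 0.03124769 0.11766056]
```

Contact, so I release, rise and move clear to look from above.

move_arm --series "0 0 0 0 0 0; 0 0 0 0 0 0; 0 0 0 0 0 0; 0 0 0 0 0 0; 0 0 0 0 0 0; 0 0 0 0 0 0; 0 0 -10 0 0 0; 0 0 -30 0 0 0" --jaw 0.75

```text
time: 47.25
position: [0.4729, 0.0314, 0.1452]
tool_rot: [1.0, 0.0, -0.003, -0.0]
ft_force: [-0.0, 0.4, -0.6]
grip_width: 0.0642
grip_force: 0.0
```

move_arm --series "0 0 -35 0 0 0; 0 0 -70 0 0 0; 0 0 -105 0 0 0; 0 30 -113 0 0 0; -1 65 -113 0 0 0; -2 102 -113 0 0 0; -3 139 -113 0 0 0; -4 176 -113 0 0 0"

```text
time: 47.92
position: [0.4702, -0.1461, 0.2598]
tool_rot: [1.0, 0.001, 0.0, 0.0]
ft_force: [1.5, -0.7, -0.2]
grip_width: 0.0652
grip_force: 0.0
```

move_arm --series "0 36 0 0 0 0; 0 72 0 0 0 0; 0 108 0 0 0 0; 0 144 0 0 0 0; 0 180 0 0 0 0; 0 216 0 0 0 0; 0 240 0 0 0 0; 0 250 0 0 0 0"

```text
time: 48.58
position: [0.4704, -0.3988, 0.2592]
tool_rot: [1.0, -0.001, 0.0, 0.001]
ft_force: [-0.5, -0.1, 0.3]
grip_width: 0.0654
grip_force: 0.0
```

```bash
python3 - <<'E'
from h import *
np.set_printoptions(precision=4,suppress=True)
c=robot.camera("top");save(c,"t3",(90,85,350,280),3)
for t in["flask_center","square_bottle_center","round_bottle_center","jar_center","pan","tip_box","tube_rack"]:
  for d in robot.tip_of(c,t)[:2]: print(t,round(d["p"],2),np.array(d["xyz"]))
E
```

```text
flask_center 0.95 [0.529  0.1003 0.0672]
square_bottle_center 0.83 [ 0.5254 -0.0356  0.0679]
square_bottle_center 0.68 [ 0.4171 -0.1608  0.0594]
round_bottle_center 0.76 [0.4791 0.0265 0.0681]
jar_center 0.92 [0.4936 0.3225 0.0768]
jar_center 0.62 [0.3725 0.0647 0.0182]
pan 0.63 [0.4922 0.3233 0.0564]
tip_box 0.63 [ 0.7272  0.1215 -0.0035]
tube_rack 0.78 [ 0.7235 -0.1352 -0.0009]
```

View pics/t3.png

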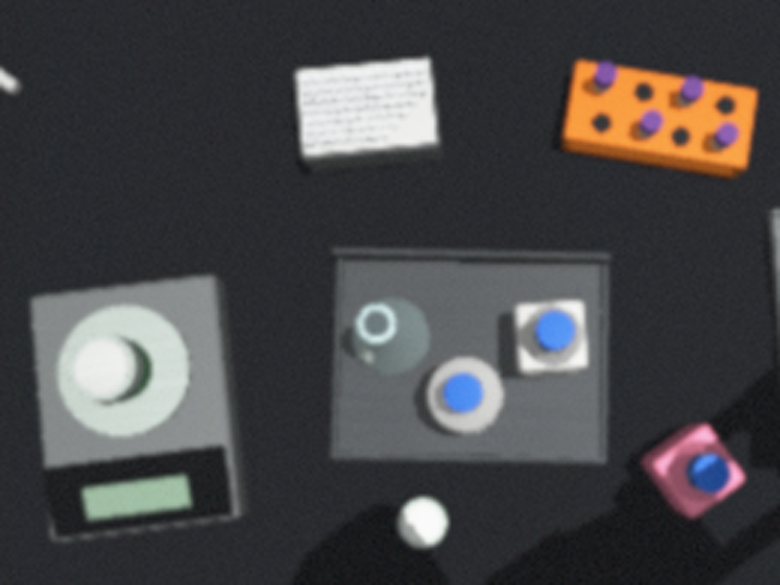

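The flask (377,323), square bottle (555,330) and round bottle (463,393) are within about 1.5 mm of their starting pixels. The jar stands on the pan (105,369), shifted in the image only by its height. Tip box and rack look unmoved.

```bash
python3 -c "
from rig import robot
print(robot.hand_in())"
```

```text
the job is handed in; nothing more can be done
None
```

I've handed the job in at about 49 s: the jar stands mid-pan, and the flask and both bottles are back upright within about 1.5 mm of where they started; when I returned the flask it touched down a bit hard, a brief 36 N at the wrist.

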